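# Switch the stream selector from drain to the collecting beaker

### The job

On the flat metal tray, push the stream selector's upright tab round until its spout points down into the middle of the wide open beaker, wherever that stands among the four vessels. Then press the round start button at the robot's side of the tray fully down and let it come up again. Push gently with the fingertips on the tab only, not on the spout or the rest of the selector; do not grip, move or lift anything, and leave the beaker and everything else where they stand.

Things in the scene. Friction and masses are not known exactly. Their poses are not given: they have to be found in the camera images.
- base: stream selector: flat metal tray 390 x 360 x 8 mm fixed to the bench, white round housing (124 mm across, 80 mm high) at its centre. Origin on the bench under the housing, on the turning axis. +x points away from the robot to the drain funnel (135 mm out, 58 mm high), within 0.3 rad of world x. Four vessels stand 135 mm from the axis at about -70, -35, 35 and 70 degrees from +x, in any order
- axis (a point): point on the selector's upright turning axis, 100 mm above the bench
- selector (a joint): angle of the rotor (rad): 0 = spout over the drain funnel (base +x), growing anticlockwise from above, -1.7 to 1.7. Starts near 0 and stays where it is left: friction 0.25 N m (3 N on the tab 90 mm from the axis), no detents or spring. Grey disc 112 mm across, 82 to 96 mm above the bench; its steel hub, 40 mm across, reaches 156 mm (colliders selector_c0 to c2)
- tab_mid (a point): push point of the tab, in the middle of its thickness, 90 mm from the axis, 104 mm above the bench. The tab is a black upright plate sticking out radially from the rotor, exactly opposite the spout (towards the robot at the start): 8 mm thick, 45 to 110 mm from the axis, 87 to 121 mm above the bench. Push its flat side, under 20 N (collider selector_c3)
- outlet (a point): open end of the spout, 135 mm from the axis, 117 mm above the bench. The spout is a steel tube 10 mm thick that runs out radially from the hub 137 mm above the bench, is bent down at its end, and turns with the rotor. Not to be touched (colliders selector_c4 to c6)
- beaker_mid (a point): centre (half-way up) of the wide open white plastic beaker, straight-walled, 80 mm across and 85 mm high, loose on the tray; it is the only open wide vessel of the four on the tray
- start (a joint): travel of the start button (m): 0 up, 0.006 fully down; a spring brings it up again; fully down takes 5 N
- start_top (a point): centre of the top of the round black start button, 30 mm across, pressed straight down; 160 mm from the axis along base -x
- flask_mid (a point): centre of a white conical flask, narrow-necked, 62 mm across the foot, 97 mm high, loose on the tray; leave alone
- cylinder_mid (a point): centre of a slim white measuring cylinder on a 50 mm foot, 100 mm high, loose on the tray; leave alone
- bottle_mid (a point): centre of a white capped jar, 58 mm across, 100 mm high, loose on the tray; leave alone
- tip_box: box of pipette tips 85 x 120 x 64 mm on the bench, origin under its centre; leave alone
- tube_rack: rack of capped tubes 70 x 170 x 77 mm on the bench, origin under its centre; leave alone
- tub: open white plastic tub, 100 mm across, 75 mm high, on the bench (not on the tray), origin under its centre; leave alone
- reagent: reagent bottle 70 mm across, 150 mm high, on the bench, origin under its centre; leave alone
- beaker: the same beaker; origin at the centre of its underside, 8 mm above the bench
Mind the look-alikes: they are no part of the job. What is shaped like the beaker but red is not meant.

How it is judged (in metres and radians):
On the way, in this order (a step that is already met when the one before it is completed fails the run):
1. the spout's end is over the middle of the beaker and the selector is at rest (horizontal distance between outlet and beaker_mid below 0.015 m and velocity of joint selector between -0.05 and 0.05 rad/s), for 0.2 s.
2. the start button is pressed fully down (horizontal distance between outlet and beaker_mid below 0.015 m and value of joint start above 0.005 m), for 0.05 s.
At the end, for the whole second after the job is handed in: The spout's end is within 15 mm (horizontally) of the beaker's axis with the selector at rest, the start button is up again (less than 1.5 mm down) after being pressed, and the beaker stands where it was at the start (within 12 mm) (all of step 1 and value of joint start below 0.0015 m and distance of beaker_mid from where it was at the start of the episode below 0.012 m and linear speed of beaker below 0.02 m/s); the robot touches nothing.
It fails at once if the start button is pressed while the spout is not over the middle of the beaker (value of joint start above 0.003 m and not (horizontal distance between outlet and beaker_mid below 0.015 m)).
It fails at once if the spout is touched or the rotor is pushed elsewhere than on the tab (contact force between any of the fingers, the arm and selector_c0 above 1.5 N or contact force between any of the fingers, the arm and selector_c1 above 1.5 N or contact force between any of the fingers, the arm and selector_c2 above 1.5 N or contact force between any of the fingers, the arm and selector_c4 above 1.5 N or contact force between any of the fingers, the arm and selector_c5 above 1.5 N or contact force between any of the fingers, the arm and selector_c6 above 1.5 N).
It fails at once if the tab is gripped or pushed roughly (more than 20 N) (contact force between the fingers and selector_c3 above 20 N).
It fails at once if the beaker is moved, lifted or tipped (distance of beaker_mid from where it was at the start of the episode above 0.012 m).
It fails at once if another thing on the tray or bench is moved, lifted or tipped (distance of any of flask_mid, cylinder_mid, bottle_mid, tip_box, tube_rack, tub, reagent from where it was at the start of the episode above 0.015 m).
It also fails if it takes over 51 s, if anything falls off the work surface, if the arm or the gripper's body presses on something with over 40 N, if the wrist force passes 120 N, or if a joint passes its speed limit or range.

### The arm

A 6-joint arm with a two-finger parallel gripper is mounted at the origin on the work surface. World frame = base frame: x ahead of the robot, y to its left, z up, the work surface at z = 0. Lengths are in mm, angles in rad, forces in N, time in s.
With the tool pointing down it reaches from about 350 to 875 mm from the base axis. Payload 4.2 kg.
Tool frame: the origin (TCP) lies midway between the tips of the shut fingers; the grasp point (between the pads) lies 19 mm behind it; z points along the fingers, y is the direction in which the jaws open and shut (so a half turn about z gives the same grasp; the last joint's range is limited). The gripper opens to 85 mm and grips with 20 to 120 N. Pads are 22 mm wide; open, the fingers measure 114 mm over their backs; the gripper's body (76 mm by 85 mm) begins 54 mm behind the grasp point. The pads swing forward as they close: fully open they stand 13 mm farther back than shut.
Start: joints at [1.397, 0.385, 0.008, 0, -1.194, -0.259], TCP at [262.1, 567.365, 231.312] pointing down, gripper open.
Joint ranges: [-3.14, 3.14], [-1.21, 2.06], [-1.07, 1.41], [-3.16, 2.05], [-2.99, -0.16], [-3.1, 3.1]. Speed limits (rad/s): [2.79, 2.79, 3.14, 3.14, 3.14, 3.14].

### API

Orientations are given as a unit quaternion [x, y, z, w].
In Python, from plant import r gives the robot as it stands.
- The arm moves only by the shell command python3 -m crank 'ROWS' [FORCE]. ROWS is JSON, a list that holds one entry, the list of rows, each a list of 5 numbers: the shift along the tool's x, y, z in mm, then the turn about the tool's z in rad, then the opening in per cent of the stroke, from 0 (shut) to 100 (fully open). A call has 1 to 10 rows; each row shifts and turns the commanded pose from where the row before left it, along the tool's axes as they then stand; what a row does not reach is not made up. A row lasts 1/8 s, in which the tool goes at most 62.5 mm and 10.7 degrees, less where a joint would pass 70% of its speed; a pose out of reach is approached as far as the arm can. A call is refused whole if a number of a shift passes 62.5 or a number of a turn 0.188, either way. A call with a gripper value outside its range is refused whole. The fingers move at their own pace and stop on an object; FORCE is the grip in N (left out, the last holds). Time passes only in rows, so rows that do not move let the fingers close. It gives the time, the measured TCP pose, the force and the opening at its end, in the units of the state.
- r.read_state(): the state, without advancing time (a new reading comes with each control period).
- r.grab_frame(name): name is "scene" or "top"; returns the picture (480x640x3 uint8, red, green, blue); there is no depth.
- r.calibration(name): a dict with "intrinsics" (3x3 intrinsics, pixels), "distortion" ([k1, k2, p1, p2, k3] as OpenCV has them; the pictures are not rectified), "extrinsics" (4x4, takes a point from camera to world coordinates). Camera axes: x right, y down, z forward; pixel columns grow to the right and rows downward; lengths in mm; the calibration is good to about 2 mm. A picture is of the moment at which its call begins. calibration takes no time and is no camera call.
- r.job_done(): hands the job in, once; it reports no verdict.
The state is a dict: "time": time; "joint_pos": joint angles; "joint_velocities": joint speeds; "tau": joint torques, N m; "ee_pos": TCP position; "ee_rot": TCP orientation; "contact_force": force on the tool from outside, world axes, zero at the start; "torque": the same for the moment, N m; "finger_gap": opening from 0.0 (shut) to 1.0 (fully open).
Only numpy, scipy, OpenCV 4.12 (cv2) and the standard library are available. Lean on these libraries where they do the work, as an engineer would, in place of code of your own. Each camera call takes 0.05 s, during which the arm holds its last target.

## Working session

There is one attempt and no reset: what is moved stays moved. The work goes in short steps, Python scripts to look and compute and a shell command to move; the robot and the scene stay as the last step left them, time stands still between calls to the robot, and variables do not carry over. Pictures are saved under pics/ and viewed, and the job is handed in when it is done.

```bash
ls; mkdir -p pics
python3 - <<'E'
from plant import r
import cv2, numpy as np
np.set_printoptions(suppress=True,precision=4)
s=r.read_state(); print({k:np.round(v,3).tolist() for k,v in s.items()})
for n in("scene","top"):
    im=r.grab_frame(n); cv2.imwrite(f"pics/{n}0.png",im[:,:,::-1]); c=r.calibration(n); print(n,c)
E
```

```text
pics
{'time': 0.0, 'joint_pos': [1.397, 0.386, 0.007, -0.0, -1.194, -0.259], 'joint_velocities': [0.0, 0.0, -0.001, 0.0, 0.001, -0.002], 'tau': [-0.0, -39.229, 18.84, 4.186, -0.005, -0.0], 'ee_pos': [261.862, 566.848, 230.22], 'ee_rot': [0.977, -0.215, -0.0, 0.001], 'contact_force': [0.202, -0.017, -0.213], 'torque': [-0.014, 0.022, 0.05], 'finger_gap': 0.998}
scene {'intrinsics': array([[515.9064,   0.    , 316.798 ],
       [  0.    , 515.9064, 240.2431],
       [  0.    ,   0.    ,   1.    ]]), 'distortion': array([-0.0889,  0.    ,  0.    ,  0.    ,  0.    ]), 'extrinsics': array([[  -0.7305,    0.5256,   -0.4359, 1198.2307],
       [   0.6828,    0.5517,   -0.4789,  632.2401],
       [  -0.0112,   -0.6475,   -0.762 , 1131.6667],
       [   0.    ,    0.    ,    0.    ,    1.    ]])}
top {'intrinsics': array([[469.4545,   0.    , 311.6093],
       [  0.    , 469.4545, 233.9089],
       [  0.    ,   0.    ,   1.    ]]), 'distortion': array([-0.0066,  0.    ,  0.    ,  0.    ,  0.    ]), 'extrinsics': array([[  -0.0177,   -0.9971,    0.0738,  515.6406],
       [  -0.9998,    0.0169,   -0.011 ,    3.8544],
       [   0.0097,   -0.074 ,   -0.9972, 1275.8771],
       [   0.    ,    0.    ,    0.    ,    1.    ]])}
```

View pics/scene0.png

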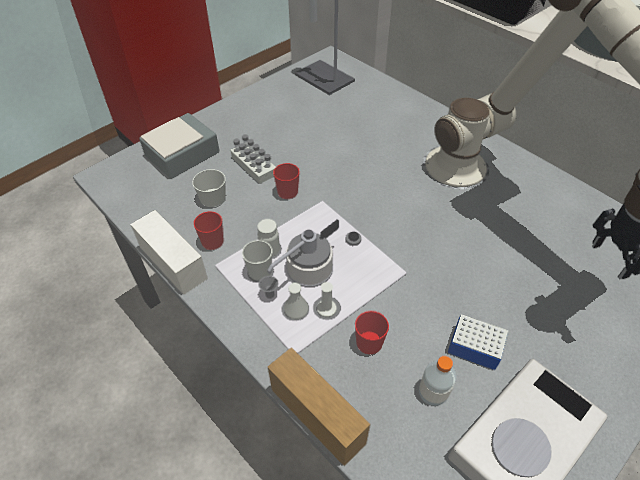

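View pics/top0.png

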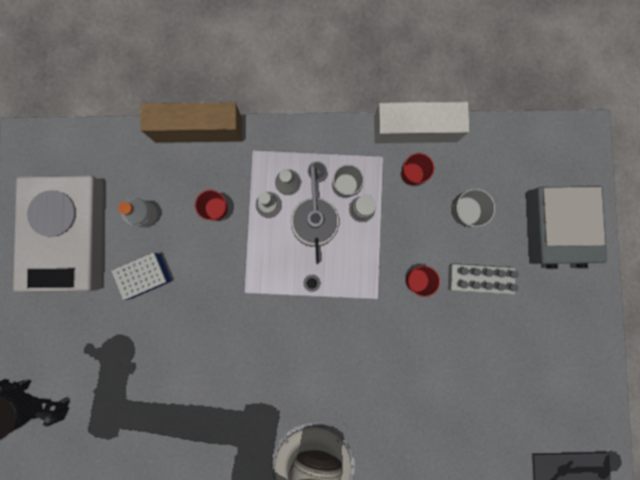

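The top view shows the beaker (open, white) near pixel (348,180), which is the −35° slot. The axis is near (316,219), the tab near (318,250) and the button near (312,283). I'll zoom in to measure them.

```bash
cat > h.py <<'E'
import cv2, numpy as np
from plant import r
np.set_printoptions(suppress=True,precision=2)
C={n:r.calibration(n) for n in("scene","top")}
def ray(n,uv):
    c=C[n];K=c["intrinsics"];p=cv2.undistortPoints(np.array([[uv]],float),K,c["distortion"])[0,0]
    E=c["extrinsics"];return E[:3,3],E[:3,:3]@np.array([p[0],p[1],1])
def onz(n,uv,z):
    o,d=ray(n,uv);return o+d*(z-o[2])/d[2]
def proj(n,P):
    c=C[n];E=np.linalg.inv(c["extrinsics"]);rv=cv2.Rodrigues(E[:3,:3])[0]
    return cv2.projectPoints(np.array([P],float),rv,E[:3,3],c["intrinsics"],c["distortion"])[0][0,0]
def crop(n,im,x0,y0,w,h,s,out):
    c=cv2.resize(im[y0:y0+h,x0:x0+w,::-1],None,fx=s,fy=s,interpolation=cv2.INTER_CUBIC);cv2.imwrite(out,c)
E
python3 - <<'E'
from h import *
im=cv2.imread("pics/top0.png")[:,:,::-1]; crop("top",im,240,145,150,155,3.8,"pics/topc.png")
im=cv2.imread("pics/scene0.png")[:,:,::-1]; crop("scene",im,210,195,200,160,4,"pics/scenec.png")
E
```

```text
(no output)
```

View pics/topc.png

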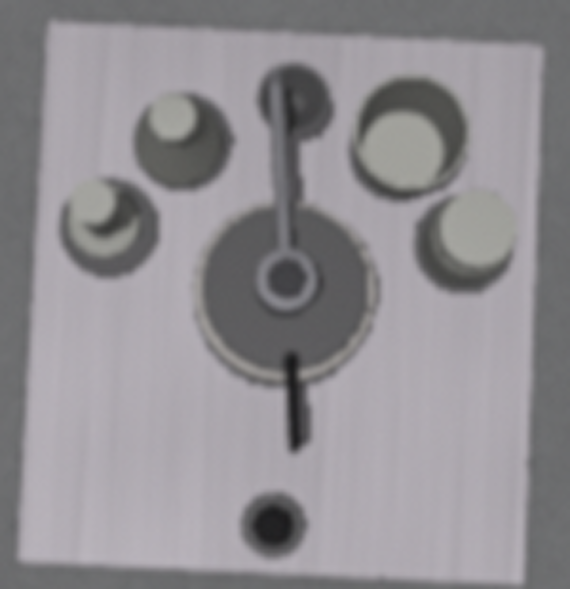

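View pics/scenec.png

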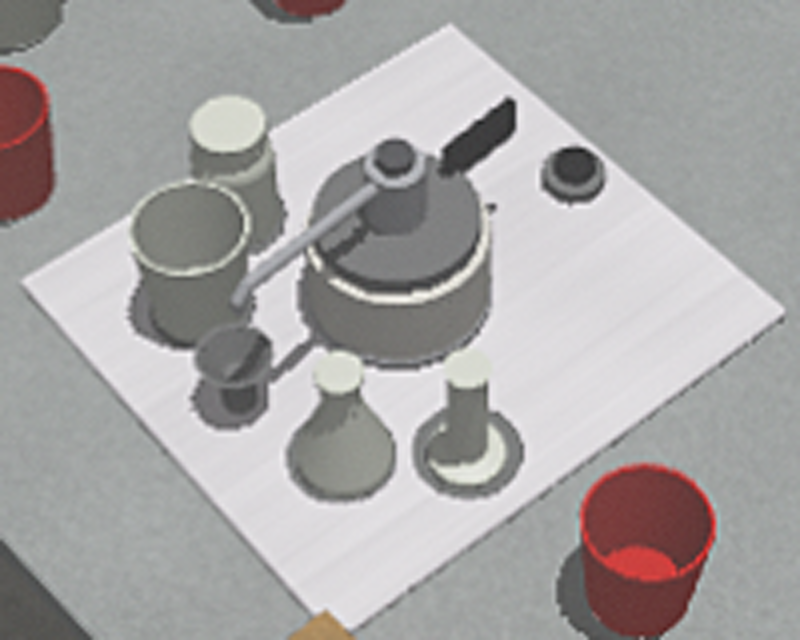

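Run:
```python
from h import *
def t(x,y): return (240+(x+.5)/3.8-.5,145+(y+.5)/3.8-.5)
def s(x,y): return (210+(x+.5)/4-.5,195+(y+.5)/4-.5)
# tray corners by mask + minimal quad
for n,seed in(("top",(260,200)),("scene",(330,300))):
    im=cv2.imread(f"pics/{n}0.png"); hsv=im.astype(int)
    m=((im.min(2)>150)).astype(np.uint8)
    m=cv2.morphologyEx(m,cv2.MORPH_CLOSE,np.ones((3,3)))
    cs,_=cv2.findContours(m,cv2.RETR_EXTERNAL,cv2.CHAIN_APPROX_NONE)
    cs=[c for c in cs if cv2.pointPolygonTest(c,seed,False)>=0]
    h=cv2.convexHull(max(cs,key=cv2.contourArea)); q=cv2.approxPolyDP(h,6,True)[:,0]
    print(n,q.tolist()); P=np.array([onz(n,p,8)[:2] for p in q.astype(float)]); print(P, P.mean(0) if len(P)==4 else '')
T=[t(50,20),t(543,45),t(523,583),t(19,562)]
P=np.array([onz("top",p,8)[:2] for p in T]);print("manual",P,P.mean(0),[np.linalg.norm(P[i]-P[i-1]) for i in range(4)])
S=[s(450,23),s(785,313),s(335,632),s(20,282)]
P=np.array([onz("scene",p,8)[:2] for p in S]);print("manual scene",P,P.mean(0),[np.linalg.norm(P[i]-P[i-1]) for i in range(4)])
print("hub",onz("top",t(287,279),156),onz("scene",s(396,157),156))
print("disc", onz("top",t(286,291),90))
print("button",onz("top",t(273,525),20),onz("scene",s(574,160),20))
print("tab ends",onz("top",t(291,354),121),onz("top",t(296,446),115))
print("spout end",onz("top",t(277,85),137))
print("rim", onz("top",t(352,136),93),onz("top",t(467,136),93),onz("top",t(409,76),93))
print("rim s", onz("scene",s(190,230),93), onz("scene",s(130,228),93),onz("scene",s(250,228),93),onz("scene",s(190,180),93),onz("scene",s(190,276),93))
```

```text
top [[381, 158], [376, 298], [245, 291], [254, 151]]
[[ 815.25 -204.31]
 [ 434.01 -179.92]
 [ 459.07  171.2 ]
 [ 840.09  143.83]] [637.1 -17.3]
scene [[621, 204], [639, 275], [639, 472], [616, 479], [0, 479], [0, 235], [22, 185], [98, 146], [330, 46]]
[[-233.88  472.7 ]
 [  -6.48  636.25]
 [ 500.32  880.12]
 [ 549.61  849.66]
 [1511.9   -51.69]
 [1234.14 -749.43]
 [1094.99 -917.69]
 [ 813.64 -916.44]
 [-231.08 -832.68]] 
manual [[ 843.22  147.12]
 [ 819.44 -208.63]
 [ 433.81 -183.31]
 [ 455.02  172.22]] [637.87 -18.15] [np.float64(389.010048733287), np.float64(356.5416196893578), np.float64(386.46803246241274), np.float64(356.16151839120084)]
manual scene [[ 434.2  -179.81]
 [ 459.66  177.61]
 [ 840.39  147.8 ]
 [ 821.43 -202.92]] [638.92 -14.33] [np.float64(387.91988518687475), np.float64(358.32480204793274), np.float64(381.8952413562169), np.float64(351.23730070714345)]
hub [636.52 -17.64 156.  ] [640.56 -10.5  156.  ]
disc [635.6  -18.09  90.  ]
button [478.14  -7.28  20.  ] [472.82 -10.4   20.  ]
tab ends [591.35 -20.01 121.  ] [531.79 -22.28 115.  ]
spout end [764.87 -13.83 137.  ]
rim [739.04 -64.22  93.  ] [ 737.82 -141.46   93.  ] [ 779.26 -103.45   93.  ]
rim s [743.96 -98.02  93.  ] [ 771.34 -126.36   93.  ] [714.55 -72.36  93.  ] [ 717.13 -131.4    93.  ] [767.71 -68.48  93.  ]
```

Axis is at about (637.5, −17). The base yaw is about −0.066 and the rotor world angle about +0.046. Beaker world bearing from the axis is about −0.695. The tab has to be pushed toward +y, so I'll approach from its −y side with the fingers shut and tool x along the tab.

```bash
python3 -m crank '[[[0,0,0,-0.16,0],[0,0,0,-0.16,0],[0,0,0,-0.16,0],[0,0,0,0,0]]]'
cat >> h.py <<'E'
AX=np.array([637.5,-17.])
def st(p=True):
    s=r.read_state();q=s["ee_rot"];yaw=2*np.arctan2(q[1],q[0]);yaw=(yaw+np.pi)%(2*np.pi)-np.pi
    if p:print("t",round(s["time"],2),"pos",np.round(s["ee_pos"],1),"yaw",round(yaw,4),"F",np.round(s["contact_force"],2),"gap",round(s["finger_gap"],3),"j",np.round(s["joint_pos"],2))
    return np.array(s["ee_pos"]),yaw
def tool(d,yaw): # world delta -> tool
    return np.array([d[0]*np.cos(yaw)+d[1]*np.sin(yaw), d[0]*np.sin(yaw)-d[1]*np.cos(yaw)])
def polar(rad,tan,th): # rad outward along tab, tan offset to -y side
    u=np.array([np.cos(th),np.sin(th)]);n=np.array([-np.sin(th),np.cos(th)])
    return AX-rad*u-tan*n
E
python3 - <<'E'
from h import *
p,y=st(); t=polar(90,45,0.046); print(t, tool(t-p[:2],y))
E
```

```text
time: 0.6
ee_pos: [262.0, 567.1, 230.7]
ee_rot: [1.0, 0.023, -0.0, 0.001]
contact_force: [0.8, -0.5, -0.1]
finger_gap: 0.142
t 0.6 pos [262.  567.1 230.7] yaw 0.0452 F [ 0.83 -0.47 -0.1 ] gap 0.142 j [ 1.4   0.39  0.01 -0.   -1.19  0.22]
[549.66 -66.09] [258.74 645.57]
```

```bash
python3 -m crank '[[[20,50,0,0,0],[20,50,0,0,0],[20,50,0,0,0],[20,50,0,0,0],[20,50,0,0,0],[20,50,0,0,0],[20,50,0,0,0],[20,50,0,0,0],[20,50,0,0,0],[20,50,0,0,0]]]'; python3 -m crank '[[[20,50,0,0,0],[20,50,0,0,0],[18,45,0,0,0],[0,0,0,0,0],[0,0,0,0,0]]]'
python3 - <<'E'
from h import *
p,y=st(); t=polar(90,45,0.046); print(t, tool(t-p[:2],y))
im=r.grab_frame("top"); crop("top",im,230,145,160,155,3.8,"pics/topa.png")
im=r.grab_frame("scene"); crop("scene",im,210,145,200,200,3,"pics/scenea.png")
E
```

```text
time: 1.85
ee_pos: [485.9, 75.7, 231.5]
ee_rot: [1.0, 0.022, 0.0, -0.0]
contact_force: [0.7, 0.6, -0.4]
finger_gap: -0.001
time: 2.48
ee_pos: [549.8, -64.7, 230.9]
ee_rot: [1.0, 0.023, -0.0, -0.0]
contact_force: [1.3, 0.4, 0.3]
finger_gap: 0.0
t 2.48 pos [549.8 -64.7 230.9] yaw 0.045 F [1.29 0.45 0.29] gap 0.0 j [ 0.18  0.26 -0.17 -0.   -1.14  1.44]
[549.66 -66.09] [-0.24  1.36]
```

View pics/topa.png

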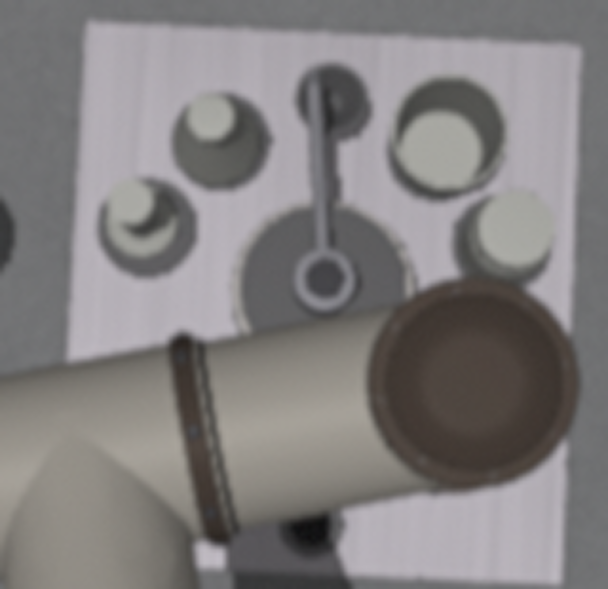

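View pics/scenea.png

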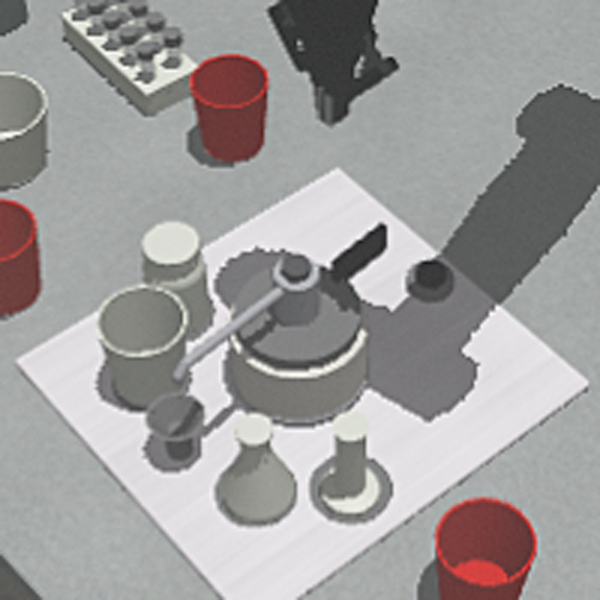

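The fingers hang over the −y side with a clear drop. The tab is still at its start and nothing is in the way. Descending.

```bash
python3 -m crank '[[[0,0,40,0,0],[0,0,40,0,0],[0,0,30,0,0],[0,0,12,0,0],[0,0,8,0,0],[0,0,0,0,0],[0,0,0,0,0]]]'
python3 - <<'E'
from h import *
st()
im=r.grab_frame("scene"); crop("scene",im,250,165,150,120,5,"pics/sceneb.png")
E
```

```text
time: 3.45
ee_pos: [551.0, -64.6, 102.4]
ee_rot: [1.0, 0.024, 0.001, -0.0]
contact_force: [0.4, -0.3, 0.2]
finger_gap: 0.001
t 3.45 pos [551.  -64.6 102.4] yaw 0.0474 F [ 0.39 -0.33  0.23] gap 0.001 j [ 0.18  0.39 -0.34  0.   -0.84  1.44]
```

View pics/sceneb.png

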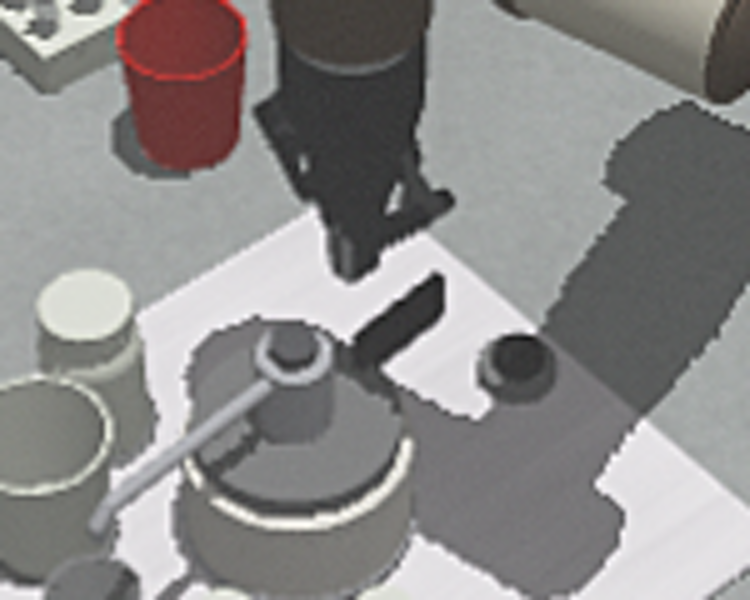

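```bash
python3 -m crank '[[[0,-5,0,0,0],[0,-5,0,0,0],[0,-4,0,0,0],[0,-3,0,0,0],[0,-2,0,0,0],[0,0,0,0,0]]]';  python3 -m crank '[[[0,-2,0,0,0],[0,-2,0,0,0]]]'; python3 -m crank '[[[0,-2,0,0,0],[0,-2,0,0,0]]]'; python3 -m crank '[[[0,-2,0,0,0],[0,-2,0,0,0]]]'
python3 - <<'E'
from h import *
st()
im=r.grab_frame("scene"); crop("scene",im,250,165,150,120,5,"pics/scened.png")
E
```

```text
time: 4.25
ee_pos: [549.3, -45.6, 101.3]
ee_rot: [1.0, 0.024, -0.0, 0.0]
contact_force: [-0.4, 0.1, 0.5]
finger_gap: -0.002
time: 4.5
ee_pos: [549.2, -41.8, 101.3]
ee_rot: [1.0, 0.023, 0.0, -0.0]
contact_force: [0.8, -0.1, -0.4]
finger_gap: 0.006
time: 4.75
ee_pos: [549.0, -37.6, 101.3]
ee_rot: [1.0, 0.024, -0.0, -0.0]
contact_force: [0.1, -0.3, 0.1]
finger_gap: 0.001
time: 5.0
ee_pos: [548.7, -34.2, 101.3]
ee_rot: [1.0, 0.024, -0.0, 0.0]
contact_force: [0.9, -2.3, -0.5]
finger_gap: 0.001
t 5.0 pos [548.7 -34.2 101.3] yaw 0.0472 F [ 0.91 -2.29 -0.51] gap 0.001 j [ 0.23  0.39 -0.35  0.   -0.83  1.38]
```

View pics/scened.png

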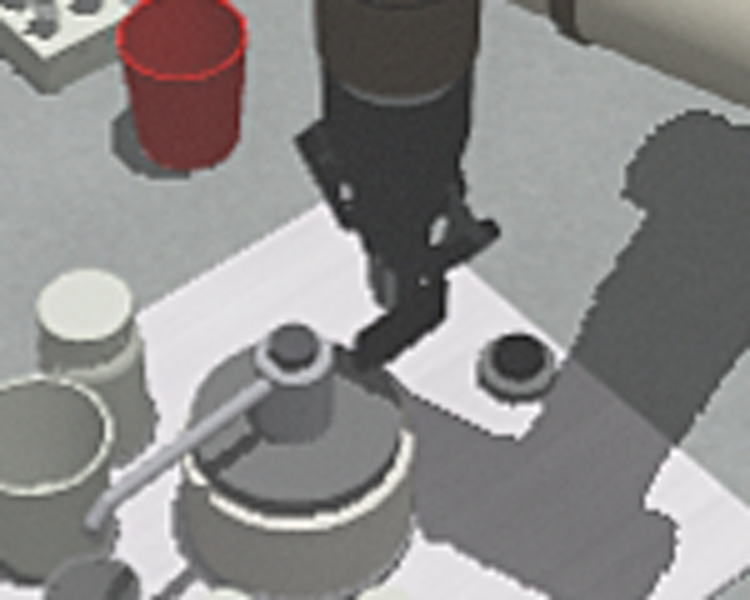

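Contact is at a tangential offset of about 13 mm, 90 mm out, with 2.3 N. Now I'll follow the arc in 0.05 rad steps.

```bash
python3 -m crank '[[[-0.5,-4.5,0,0.05,0],[-0.5,-4.5,0,0.05,0],[-0.5,-4.5,0,0.05,0],[-0.5,-4.5,0,0.05,0]]]'; python3 -m crank '[[[-0.5,-4.5,0,0.05,0],[-0.5,-4.5,0,0.05,0],[-0.5,-4.5,0,0.05,0],[-0.5,-4.5,0,0.05,0],[-0.5,-4.5,0,0.05,0],[-0.5,-4.5,0,0.05,0]]]'
python3 - <<'E'
from h import *
p,y=st(); print("rel tool",tool(p[:2]-AX,y))
im=r.grab_frame("scene"); crop("scene",im,230,175,170,130,4.6,"pics/scenee.png")
im=r.grab_frame("top"); crop("top",im,230,145,160,155,3.8,"pics/tope.png")
E
```

```text
time: 5.55
ee_pos: [546.7, -16.2, 101.3]
ee_rot: [0.997, -0.077, -0.001, 0.0]
contact_force: [-1.3, -3.6, -0.5]
finger_gap: 0.002
time: 6.3
ee_pos: [550.3, 10.4, 101.2]
ee_rot: [0.974, -0.225, -0.002, 0.001]
contact_force: [-3.4, -3.0, 2.0]
finger_gap: -0.005
t 6.3 pos [550.3  10.4 101.2] yaw -0.4549 F [-3.41 -2.97  2.05] gap -0.005 j [ 0.31  0.39 -0.35 -0.   -0.84  0.8 ]
rel tool [-90.42  13.66]
```

View pics/scenee.png

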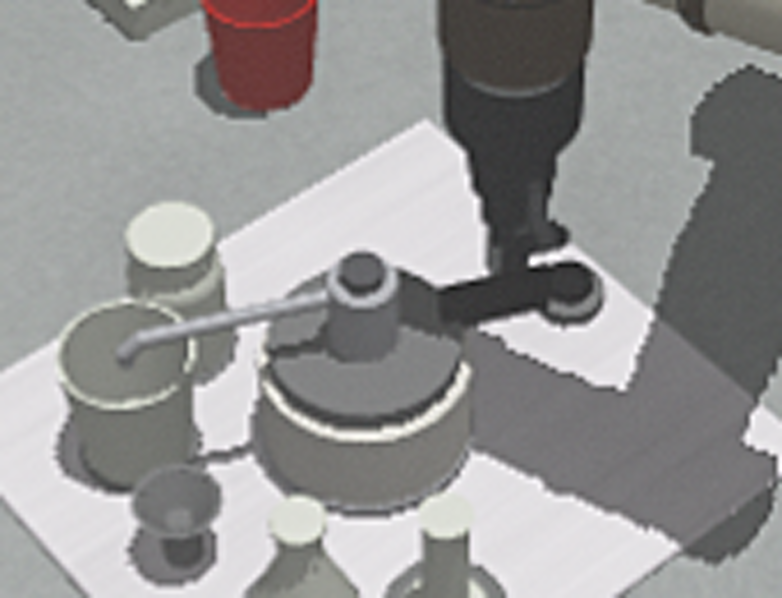

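View pics/tope.png

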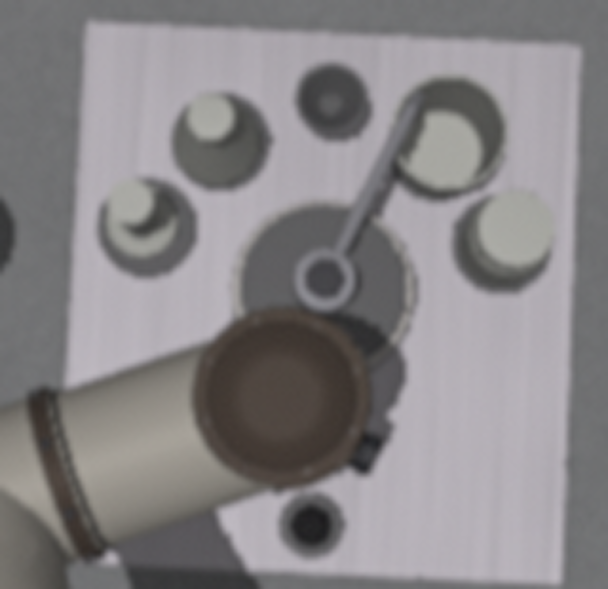

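Run:
```python
from h import *
def t(x,y): return (230+(x+.5)/3.8-.5,145+(y+.5)/3.8-.5)
def s(x,y): return (230+(x+.5)/4.6-.5,175+(y+.5)/4.6-.5)
a=onz("top",t(412,97),137); h=onz("top",t(325,279),156); b=onz("top",t(343,248),137)
print(a,h,np.arctan2(*(a-h)[1::-1]), np.arctan2(*(a-b)[1::-1]))
e=onz("scene",s(125,354),117); print("outlet scene",e); hs=onz("scene",s(360,272),156);print(hs,np.arctan2(*(e-hs)[1::-1]))
# beaker again: rim here
print("rim top", onz("top",t(389,137),93),onz("top",t(506,137),93),onz("top",t(450,76),93))
print("rim scene L/R/T/B", [onz("scene",s(*q),93)[:2] for q in((58,362),(196,345),(126,300),(130,408))])
```

```text
[756.03 -76.46 137.  ] [636.52 -17.64 156.  ] -0.45745180597041174 -0.44479305030838573
outlet scene [753.94 -83.18 117.  ]
[641.63 -12.14 156.  ] -0.5639544694686985
rim top [738.37 -63.53  93.  ] [ 737.13 -142.12   93.  ] [ 779.23 -105.47   93.  ]
rim scene L/R/T/B [array([ 774.62, -121.72]), array([710.03, -77.4 ]), array([ 717.82, -131.08]), array([765.68, -67.97])]
```

Tool yaw and the top view agree on a rotor angle of about −0.455; the scene view reads −0.52 to −0.55. I'll push to about −0.61 and look again before the last bit.

```bash
python3 -m crank '[[[-0.5,-4.5,0,0.05,0],[-0.5,-4.5,0,0.05,0],[-0.5,-4.5,0,0.05,0],[0,0,0,0,0]]]'
python3 - <<'E'
from h import *
p,y=st(); print("rel tool",tool(p[:2]-AX,y))
im=r.grab_frame("scene"); crop("scene",im,235,225,80,65,9,"pics/scenef.png")
im=r.grab_frame("top"); crop("top",im,300,150,80,75,8,"pics/topf.png")
E
```

```text
time: 6.9
ee_pos: [556.0, 23.4, 100.9]
ee_rot: [0.955, -0.296, -0.001, 0.0]
contact_force: [-3.5, -1.4, 0.4]
finger_gap: 0.004
t 6.9 pos [556.   23.4 100.9] yaw -0.6017 F [-3.53 -1.43  0.43] gap 0.004 j [ 0.33  0.4  -0.33 -0.   -0.84  0.64]
rel tool [-90.08  12.85]
```

View pics/scenef.png

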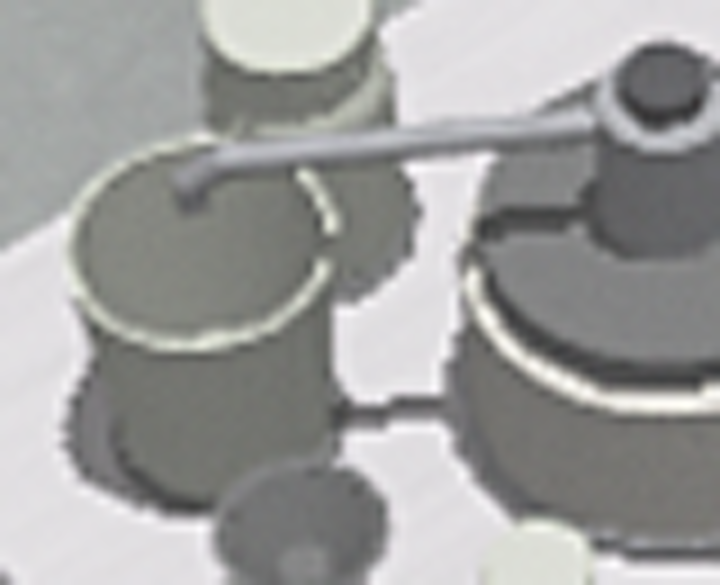

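View pics/topf.png

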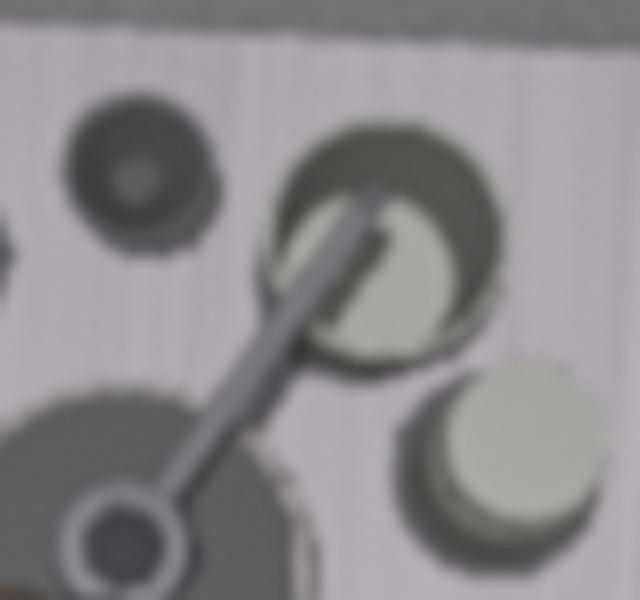

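Run:
```python
from h import *
def t(x,y): return (300+(x+.5)/8-.5,150+(y+.5)/8-.5)
def s(x,y): return (235+(x+.5)/9-.5,225+(y+.5)/9-.5)
ang=lambda a,b:np.arctan2(a[1]-b[1],a[0]-b[0])
h=onz("top",t(124,543),156); a=onz("top",t(370,197),137); bk=onz("top",t(384,243),93)
print(h,a,bk,"spout",ang(a,h),"beaker",ang(bk,h),ang(bk,AX))
b2=onz("top",t(170,495),137); print("tube line",ang(a,b2))
h=onz("scene",s(661,85),156);o=onz("scene",s(189,198),117);bk2=onz("scene",s(202,244),93)
print(h,o,bk2,ang(o,h),ang(bk2,h))
for th in(-.6,-.65,-.7): 
  P=[*(AX+135*np.array([np.cos(th),np.sin(th)])),117]; q=proj("scene",P); qt=proj("top",P); print(th,(q-[235,225]+.5)*9-.5,(qt-[300,150]+.5)*8-.5)
for B in(bk,bk2): print(proj("scene",[*B[:2],93]),[ (proj("scene",[B[0]+40*np.cos(k),B[1]+40*np.sin(k),93])-[235,225]+.5)*9-.5 for k in np.arange(0,6.28,1.57)])
```

```text
[638.01 -17.43 156.  ] [745.7  -95.33 137.  ] [ 739.67 -103.28   93.  ] spout -0.6262204100635659 beaker -0.7012794051185357 -0.7012982386842249
tube line -0.6066070520375282
[641.97 -11.28 156.  ] [745.84 -98.29 117.  ] [743.23 -99.44  93.  ] -0.6973808142495314 -0.7163967250540648
-0.6 [191.67 213.72] [357.78 199.77]
-0.65 [190.48 195.59] [375.56 211.98]
-0.7 [190.47 177.48] [392.72 225.05]
[257.14 250.11] [array([ 94.43, 304.55]), array([290.94, 308.63]), array([309.67, 157.31]), array([118.38, 153.44])]
[257.   251.67] [array([ 92.86, 318.95]), array([289.86, 323.07]), array([308.66, 171.  ]), array([116.9 , 167.08])]
```

The spout is about 0.02 rad (scene) to 0.08 rad (top) short of the beaker's bearing. I'll push 0.06 more and then back off.

```bash
python3 -m crank '[[[-0.3,-2.7,0,0.03,0],[-0.3,-2.7,0,0.03,0],[0,0,0,0,0],[0,0,0,0,0]]]'; python3 -m crank '[[[0,4,0,0,0],[0,10,0,0,0],[0,15,0,0,0],[0,15,0,0,0],[0,0,-20,0,0],[0,0,-20,0,0],[0,0,0,0,0]]]'
python3 - <<'E'
from h import *
p,y=st(); print("rel tool",tool(p[:2]-AX,y))
im=r.grab_frame("scene"); crop("scene",im,235,175,160,120,4.9,"pics/sceneg.png");crop("scene",im,235,225,80,65,9,"pics/sceneg2.png")
im=r.grab_frame("top"); crop("top",im,300,150,80,75,8,"pics/topg.png")
E
```

```text
time: 7.5
ee_pos: [559.6, 28.3, 101.1]
ee_rot: [0.946, -0.325, -0.0, 0.0]
contact_force: [-3.5, -0.8, -1.1]
finger_gap: 0.001
time: 8.38
ee_pos: [533.2, -6.9, 142.9]
ee_rot: [0.946, -0.326, 0.002, -0.001]
contact_force: [-0.2, 0.6, 0.2]
finger_gap: -0.0
t 8.38 pos [533.2  -6.9 142.9] yaw -0.6632 F [-0.18  0.62  0.17] gap -0.0 j [ 0.29  0.31 -0.34  0.   -0.91  0.62]
rel tool [-88.41  56.21]
```

View pics/sceneg.png

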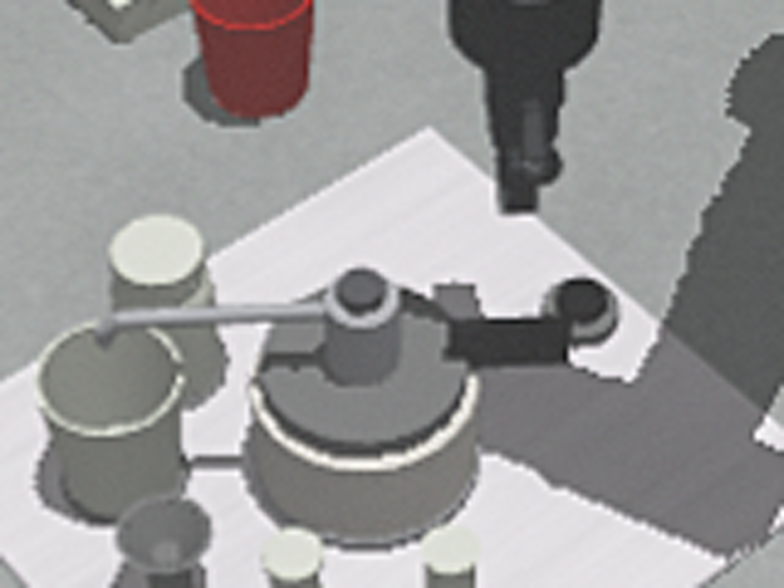

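View pics/topg.png

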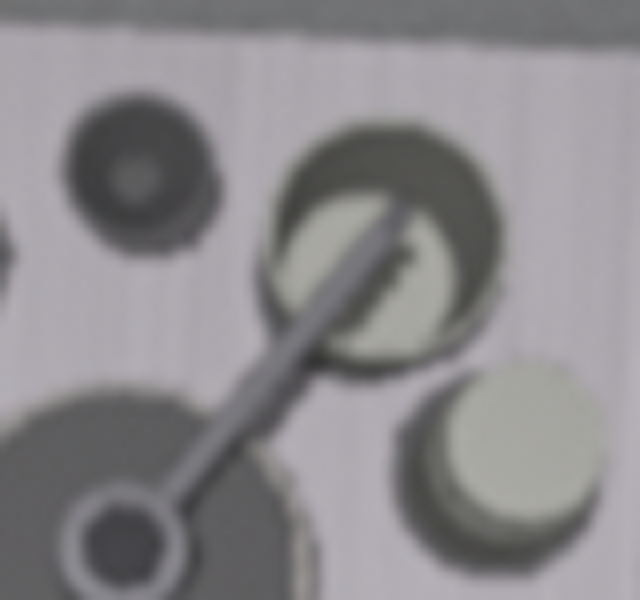

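View pics/sceneg2.png

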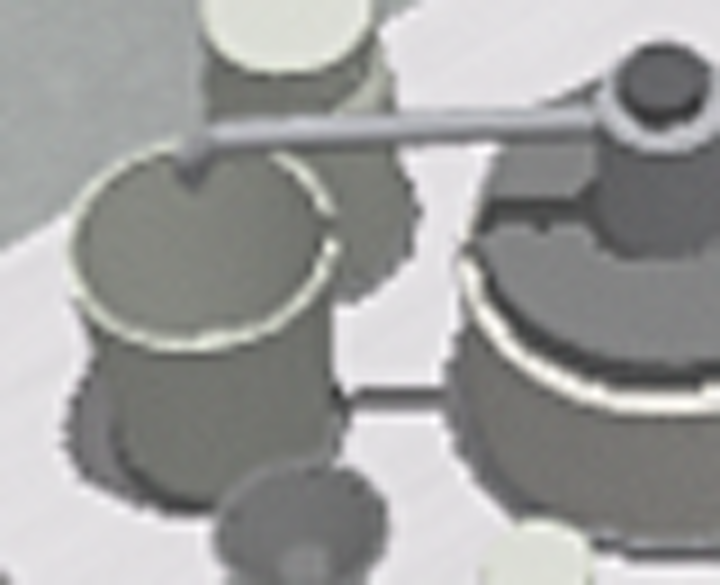

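Run:
```python
from h import *
def t(x,y): return (300+(x+.5)/8-.5,150+(y+.5)/8-.5)
def s(x,y): return (235+(x+.5)/9-.5,225+(y+.5)/9-.5)
ang=lambda a,b:np.arctan2(a[1]-b[1],a[0]-b[0])
h=onz("top",t(124,543),156); a=onz("top",t(397,210),137); o=onz("top",t(399,212),117);bk=onz("top",t(384,243),93)
print(h,a,o,bk,"spout",ang(a,h),"beaker",ang(bk,h), o[:2]-bk[:2])
print("line",ang(a,onz("top",t(170,495),137)))
h=onz("scene",s(661,85),156);o=onz("scene",s(193,178),117);bk2=onz("scene",s(204,243),93)
print(h,o,bk2,ang(o,h),ang(bk2,h),o[:2]-bk2[:2])
# two-ray triangulation of outlet
def tri(u,v):
    o1,d1=ray("top",u);o2,d2=ray("scene",v);A=np.stack([d1,-d2],1);x=np.linalg.lstsq(A,o2-o1,rcond=None)[0];return o1+x[0]*d1,o2+x[1]*d2
print(tri(t(399,210),s(193,176)))
p,y=st(); b=np.array([477.5,-7.5]); print("button", AX-160*np.array([np.cos(-.066),np.sin(-.066)]), tool(b-p[:2],y))
```

```text
[638.01 -17.43 156.  ] [ 741.53 -103.54  137.  ] [ 744.85 -106.03  117.  ] [ 739.67 -103.28   93.  ] spout -0.6938163849926655 beaker -0.7012794051185357 [ 5.18 -2.75]
line -0.6877516325054461
[641.97 -11.28 156.  ] [ 740.35 -103.32  117.  ] [742.58 -99.33  93.  ] -0.7521516883238469 -0.7189992611343717 [-2.23 -3.99]
(array([ 744.73, -105.69,  120.77]), array([ 741.1 , -101.94,  119.7 ]))
t 8.47 pos [531.9  -6.9 140.9] yaw -0.6635 F [-0.11  0.02  0.44] gap -0.001 j [ 0.29  0.31 -0.35 -0.   -0.91  0.62]
button [477.85  -6.45] [-42.45  33.99]
```

Both views now put the outlet within about 6 mm of the beaker axis, and nothing else has moved. Next I go to the button and turn the tool so the knuckles stay clear of the tab.

```bash
python3 -m crank '[[[-22,17,-10,0,0],[-21,17,-10,0,0],[0,0,0,-0.166,0],[0,0,0,-0.166,0],[0,0,0,-0.166,0],[0,0,0,-0.166,0],[0,0,0,0,0],[0,0,0,0,0]]]'
python3 - <<'E'
from h import *
p,y=st()
im=cv2.imread("pics/top0.png"); g=im[260:300,290:340].max(2); m=(g<70).astype(np.uint8)
n,l,stt,c=cv2.connectedComponentsWithStats(m); 
for i in range(1,n): print(stt[i],c[i]+[290,260])
im=cv2.imread("pics/scene0.png"); g=im[220:260,335:375].max(2); m=(g<60).astype(np.uint8)
n,l,stt,c2=cv2.connectedComponentsWithStats(m); 
for i in range(1,n): print(stt[i],c2[i]+[335,220])
E
```

```text
time: 9.48
ee_pos: [477.3, -6.9, 160.7]
ee_rot: [1.0, -0.001, -0.001, 0.0]
contact_force: [0.0, 0.6, 0.2]
finger_gap: -0.0
t 9.47 pos [477.3  -6.9 160.7] yaw -0.0012 F [0.02 0.64 0.19] gap -0.0 j [ 0.33  0.2  -0.45 -0.   -0.92  1.24]
[27  0  3  3  6] [317.67 260.67]
[16 18 11 11 96] [311.41 282.91]
[ 0  0  3 10 13] [336.38 224.23]
[15 12  8  3  9] [353.33 232.56]
[14 17  1  1  1] [349. 237.]
[16 19  1  1  1] [351. 239.]
[21 18  2  2  2] [356.5 238.5]
```

Run:
```python
from h import *
for z in(16,24,32,40): print(z,onz("top",(311.4,282.9),z)[:2],onz("scene",(353.4,235.3),z)[:2])
im=r.grab_frame("scene"); crop("scene",im,240,145,160,130,4.9,"pics/sceneh.png")
```

```text
16 [477.73  -7.11] [471.47 -10.38]
24 [477.97  -7.04] [476.68  -5.77]
32 [478.21  -6.97] [481.89  -1.17]
40 [478.46  -6.9 ] [487.1    3.44]
```

View pics/sceneh.png

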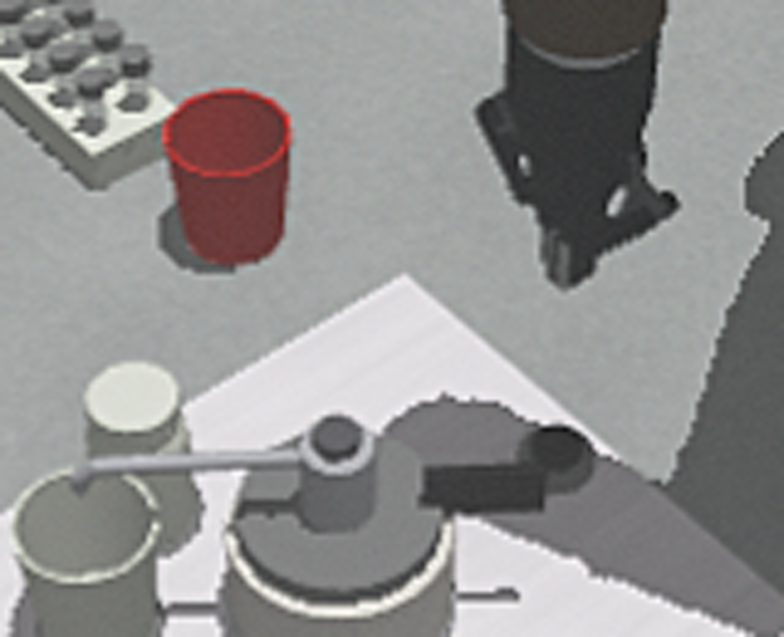

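```bash
python3 -m crank '[[[0,0,35,0,0],[0,0,35,0,0],[0,0,30,0,0],[0,0,12,0,0],[0,0,8,0,0],[0,0,0,0,0]]]'; python3 -m crank '[[[0,0,3,0,0],[0,0,3,0,0],[0,0,3,0,0],[0,0,0,0,0]]]'; python3 -m crank '[[[0,0,2,0,0],[0,0,2,0,0],[0,0,0,0,0]]]'
```

```text
time: 10.28
ee_pos: [478.1, -6.7, 41.5]
ee_rot: [1.0, 0.001, 0.0, -0.0]
contact_force: [0.2, 0.9, -0.2]
finger_gap: 0.002
time: 10.78
ee_pos: [477.6, -6.9, 32.2]
ee_rot: [1.0, 0.001, -0.0, 0.0]
contact_force: [0.1, -0.2, -0.1]
finger_gap: 0.005
time: 11.15
ee_pos: [477.9, -6.8, 28.4]
ee_rot: [1.0, 0.001, 0.0, 0.0]
contact_force: [-0.8, -1.4, 2.3]
finger_gap: -0.002
```

```bash
python3 -m crank '[[[0,0,2,0,0],[0,0,0,0,0]]]'; python3 -m crank '[[[0,0,2,0,0],[0,0,0,0,0]]]';python3 -m crank '[[[0,0,1,0,0],[0,0,0,0,0]]]'
```

```text
time: 11.4
ee_pos: [477.9, -6.8, 26.4]
ee_rot: [1.0, 0.001, 0.0, -0.0]
contact_force: [-0.9, 0.1, 3.4]
finger_gap: -0.003
time: 11.65
ee_pos: [477.9, -6.8, 24.4]
ee_rot: [1.0, 0.001, 0.0, -0.0]
contact_force: [0.5, 0.6, 4.9]
finger_gap: -0.002
time: 11.9
ee_pos: [477.9, -6.8, 24.0]
ee_rot: [1.0, 0.001, 0.0, 0.0]
contact_force: [-2.5, 0.1, 8.5]
finger_gap: -0.001
```

Force jumped to 8.5 N at z = 24, so the button has bottomed. I'll press 1 mm more, hold, release and retreat.

```bash
python3 -m crank '[[[0,0,1,0,0],[0,0,0,0,0],[0,0,0,0,0]]]'; python3 -m crank '[[[0,0,-4,0,0],[0,0,-8,0,0],[0,0,-20,0,0],[0,0,-40,0,0],[0,0,-50,0,0],[0,0,-30,0,0],[-20,0,-10,0,0],[-20,0,0,0,0],[0,0,0,0,0],[0,0,0,0,0]]]'; python3 -m crank '[[[0,-40,0,0,0],[0,-50,0,0,0],[0,-50,0,0,0],[0,-50,0,0,0],[0,-30,0,0,0],[0,0,0,0,0],[0,0,0,0,0]]]'
python3 - <<'E'
from h import *
st()
im=r.grab_frame("scene"); crop("scene",im,210,195,200,150,4,"pics/scenei.png")
im=r.grab_frame("top"); crop("top",im,240,145,150,155,3.8,"pics/topi.png")
E
```

```text
time: 12.28
ee_pos: [478.0, -6.8, 23.9]
ee_rot: [1.0, 0.001, 0.0, 0.0]
contact_force: [-4.2, 1.0, 17.3]
finger_gap: -0.001
time: 13.52
ee_pos: [438.1, -6.8, 184.2]
ee_rot: [1.0, 0.001, 0.0, 0.0]
contact_force: [-0.1, 0.3, 1.0]
finger_gap: 0.003
time: 14.4
ee_pos: [437.5, 212.8, 183.7]
ee_rot: [1.0, 0.0, -0.001, 0.001]
contact_force: [-0.7, -0.0, -0.2]
finger_gap: -0.001
t 14.4 pos [437.5 212.8 183.7] yaw 0.001 F [-0.67 -0.02 -0.19] gap -0.001 j [ 0.79  0.19 -0.39 -0.   -0.99  0.78]
```

View pics/scenei.png

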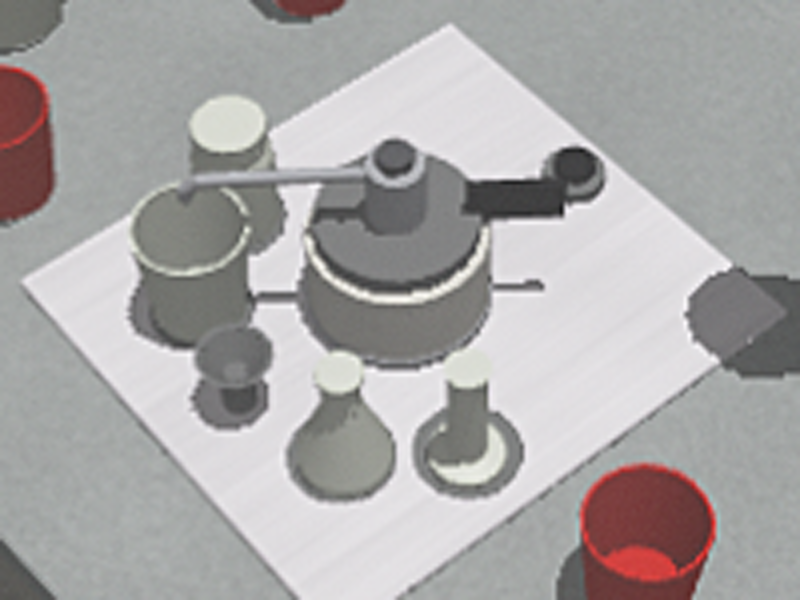

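View pics/topi.png

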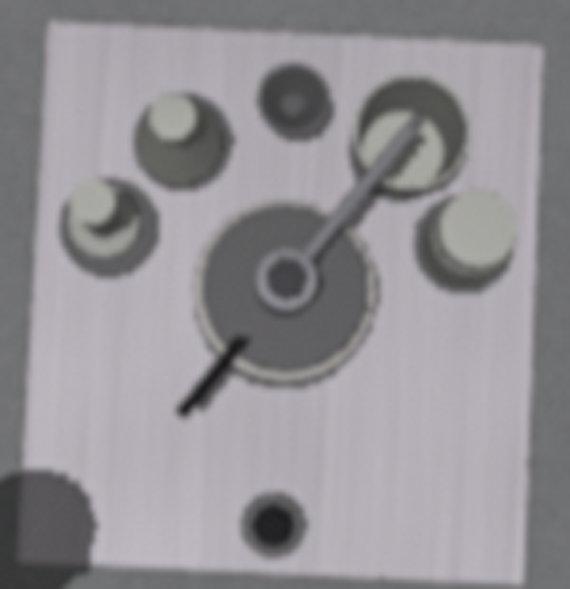

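Both pictures show the spout end over the middle of the beaker, and the unobstructed tab line gives about −0.69 rad. The button is back at its original pixels and the other items are unmoved. Handing in.

```bash
python3 -c "
from plant import r
print(r.job_done())"
```

```text
the job is handed in; nothing more can be done
None
```

I turned the selector so its spout is over the beaker, pressed the start button fully down and released it, then handed the job in at about 14.5 s of the 51 s allowed. The hand-in returned no verdict.

- **Selector:** I pushed only the flat side of the tab with shut fingers, at about 3 to 5 N. The beaker was in the −35° slot, at about −0.70 rad in world axes. The spout ended at about −0.69 rad in the top view.
- **Spout position:** Both cameras put the outlet about 5 to 6 mm from the beaker's axis, inside the 15 mm limit. They disagreed on the spout's absolute angle by up to about 0.1 rad during the push and 0.06 rad at the end. That fits an offset of a few mm in the scene camera. I aimed between the two.
- **Button:** Contact began near z = 29 mm, and it bottomed near 24 mm with the force rising from 4.9 to 17 N. The interface gives no button-travel reading, so "fully down" rests on this force rise.
- **Final pictures:** The button looks up again, the beaker and other items on the tray are in their original places, and the arm is clear of everything. The bench items outside the tray were not re-checked; the arm stayed well above or away from them.

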